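Close the washed storage jars with the lids from the stack

ROBOT

A 6-joint arm with a two-finger parallel gripper is mounted at the origin on a cart in front of the work surface, level with it; the furniture and walls round the work are solid. World frame = base frame: x ahead of the robot, y to its left, z up, the work surface at z = 0. Lengths are in mm, angles in rad, forces in N, time in s.
With the tool pointing down it reaches from about 325 to 875 mm from the base axis. Payload 4.4 kg.
Tool frame: the origin (TCP) lies on the centre line of the jaws, within the pads' length; the fingertips stand ahead of it and the grasp point (between the pads) lies 6 mm ahead of it (ctrl.tcp_to_tips is the z of the fingertips in the tool frame, in mm); z points along the fingers, y is the line along which they close (so a half turn about z gives the same grasp; the last joint's range is limited). The gripper opens to 85 mm and grips with 20 to 120 N. Pads are 22 mm wide; open, the fingers measure 114 mm over their backs; the gripper's body (76 mm by 85 mm) begins 54 mm behind the grasp point. The pads swing forward as they close: fully open they stand 13 mm farther back than shut.
Start: joints at [1.095, 0.207, 1.542, -0, 1.393, -0.15], TCP at [184.048, 544.751, 256.282] pointing down, gripper open.
Joint ranges: [-2.73, 2.73], [-0.86, 2.22], [0.23, 2.46], [-1.11, 4.25], [0.08, 2.63], [-2.82, 2.82]. Speed limits (rad/s): [2.79, 2.79, 3.14, 3.14, 3.14, 3.14].

INTERFACE

Orientations are given as a 3x3 rotation matrix whose columns are the frame's x, y, z axes.
In Python, from plant import ctrl, sensors, optics gives the robot as it stands. Calls block until the motion is done:
- ctrl.move_ptp(position, orientation): joint-space move of the TCP to a pose.
- ctrl.move_l(position, rot=None, vel=150, threshold=None): straight line of the TCP; rot=None keeps the orientation; vel is the mean speed in mm/s. With threshold (N) it stops when the force on the tool has changed by that much, and returns True; else False.
- ctrl.set_joints(angles): joint-space move.
- ctrl.gripper_to(opening, force=None): finger opening in mm; force is the grip in N (None keeps the last); returns when the fingers have stopped.
- ctrl.hold(seconds).
- ctrl.solve_ik(position, orientation): joint angles nearest the present ones, or None.
- sensors.read_state(): the state.
- optics.grab_frame(name): name is "scene" or "top" or "wrist"; returns (picture, depth): 480x640x3 uint8, red, green, blue; 480x640 float32, mm along the optical axis (not along the pixel's ray), 0 where there is no reading.
- optics.camera_params(name): a dict with "mtx" (3x3 intrinsics, pixels), "R" (3x3) and "t" (3): a world point X has camera coordinates R X + t; the wrist camera has in their place "T_tool_cam" (4x4, takes a point from camera to tool coordinates, whose origin is the TCP and whose axes are the flange's). Camera axes: x right, y down, z forward; pixel columns grow to the right and rows downward; lengths in mm; the calibration is good to about 2 mm. The wrist camera is an equidistant fisheye: a pixel r from the principal point sees the ray r / f radians off the axis. A picture is of the moment at which its call begins: read the wrist's pose just before it. camera_params takes no time and is no camera call.
A pose or a line that the arm cannot do raises ctrl.MotionError and nothing moves.
- ctrl.finish_job(): hands the job in; it is judged then, once.
The state is a dict: "t": time; "q": joint angles; "qvel": joint speeds; "tau": joint torques, N m; "eef_pos": TCP position; "eef_rot": TCP orientation; "force": force on the tool from outside, world axes, zero at the start; "wrist_torque": the same for the moment, N m; "grip_width": finger opening in mm; "grasp_force": force on a finger pad.
Only numpy, scipy, OpenCV 4.12 (cv2) and the standard library are available. Lean on these libraries where they do the work, as an engineer would, in place of code of your own. Each camera call takes 0.05 s, during which the arm holds its last target. There are 200 camera calls.

TASK

The four open stoneware jars are washed and dry, and their lids have been left stacked on the round cork mat, the biggest at the bottom. Take the stack apart and put every lid on its own jar, the one of the same colour and size, stopper in the mouth and disc lying flat on the rim. Set the lids down rather than dropping them, leave the jars standing where they are, and leave the cup and the glass jug alone.

Things in the scene. Friction and masses are not known exactly. Their poses are not given: they have to be found in the camera images.
- lid_yellow: round mustard-yellow lid from the stack, under 120 g. Flat disc 37 mm across, 12 mm thick; below it a pale grey tapered stopper 12 mm deep, 22 mm across for its upper 4 mm, then narrowing to 10 mm at the bottom. Origin: centre of the stopper's underside, z up; disc from z = 12 to 24 mm. Grip it across the disc, about 15 N.
- jar_yellow: loose open mustard-yellow stoneware jar, 62 mm tall, widest 43 mm; neck 35 mm across over the top 12 mm; mouth 26 mm across; hollow, inner floor 6 mm up. Origin: centre of its underside, z up; rim at z = 62 mm. With the mustard-yellow lid seated on the rim, the lid's origin is 50 mm above the jar's.
- lid_blue: round dark blue lid from the stack, under 120 g. Flat disc 48 mm across, 12 mm thick; below it a pale grey tapered stopper 12 mm deep, 33 mm across for its upper 4 mm, then narrowing to 21 mm at the bottom. Origin: centre of the stopper's underside, z up; disc from z = 12 to 24 mm. Grip it across the disc, about 15 N.
- jar_blue: loose open dark blue stoneware jar, 72 mm tall, widest 54 mm; neck 46 mm across over the top 12 mm; mouth 37 mm across; hollow, inner floor 6 mm up. Origin: centre of its underside, z up; rim at z = 72 mm. With the dark blue lid seated on the rim, the lid's origin is 60 mm above the jar's.
- lid_red: round brick-red lid from the stack, under 120 g. Flat disc 59 mm across, 12 mm thick; below it a pale grey tapered stopper 12 mm deep, 44 mm across for its upper 4 mm, then narrowing to 32 mm at the bottom. Origin: centre of the stopper's underside, z up; disc from z = 12 to 24 mm. Grip it across the disc, about 15 N.
- jar_red: loose open brick-red stoneware jar, 82 mm tall, widest 65 mm; neck 57 mm across over the top 12 mm; mouth 48 mm across; hollow, inner floor 6 mm up. Origin: centre of its underside, z up; rim at z = 82 mm. With the brick-red lid seated on the rim, the lid's origin is 70 mm above the jar's.
- lid_white: round cream-white lid from the stack, under 120 g. Flat disc 70 mm across, 12 mm thick; below it a pale grey tapered stopper 12 mm deep, 55 mm across for its upper 4 mm, then narrowing to 43 mm at the bottom. Origin: centre of the stopper's underside, z up; disc from z = 12 to 24 mm. Grip it across the disc, about 15 N. It lies at the bottom, on a fixed cork mat 120 mm across, 14 mm thick.
- jar_white: loose open cream-white stoneware jar, 92 mm tall, widest 76 mm; neck 68 mm across over the top 12 mm; mouth 59 mm across; hollow, inner floor 6 mm up. Origin: centre of its underside, z up; rim at z = 92 mm. With the cream-white lid seated on the rim, the lid's origin is 80 mm above the jar's.
- yoghurt_cup: bystander: white cup with blue marks, 75 mm across, 84 mm tall, to the left of the work. Origin: centre of its underside. Leave it alone.
- glass_jug: bystander: clear glass jug with a yellow handle and bands, 97 x 121 mm, 103 mm tall, to the right of the work. Origin: centre of its underside. Leave it alone.
Things that resemble listed ones, but are neither listed nor needed, are in the scene too. What is shaped like the jar_yellow but green is not meant. Several things have the shape of the lid_white; the one meant has the colours described above.

How it is judged (in metres and radians):
At the end, for the whole second after the job is handed in: Each lid sits on the jar of its own colour: centred within 6 mm, its height within 3 mm of seated and level within 0.08 rad. Every jar stands upright on the worktop (within 0.08 rad), less than 3 cm from where it stood at the start. All of them are at rest (horizontal distance between lid_yellow and jar_yellow below 0.006 m and z of lid_yellow in the frame of jar_yellow between 0.047 and 0.053 m and angle between each of lid_yellow, jar_yellow, lid_blue, jar_blue, lid_red, jar_red, lid_white, jar_white's own z axis and vertical below 0.08 rad and height (world z) of each of jar_yellow, jar_blue, jar_red, jar_white below 0.006 m and distance of each of jar_yellow, jar_blue, jar_red, jar_white from where it was at the start of the episode below 0.03 m and linear speed of each of lid_yellow, jar_yellow, lid_blue, jar_blue, lid_red, jar_red, lid_white, jar_white below 0.02 m/s and horizontal distance between lid_blue and jar_blue below 0.006 m and z of lid_blue in the frame of jar_blue between 0.057 and 0.063 m and horizontal distance between lid_red and jar_red below 0.006 m and z of lid_red in the frame of jar_red between 0.067 and 0.073 m and horizontal distance between lid_white and jar_white below 0.006 m and z of lid_white in the frame of jar_white between 0.077 and 0.083 m); the robot touches nothing.
It fails at once if a lid is dropped or thrown: it moves faster than 0.8 m/s with no finger touching it (a fall of more than about 3 cm) ((linear speed of lid_yellow above 0.8 m/s and contact force between lid_yellow and the fingers below 0.05 N) or (linear speed of lid_blue above 0.8 m/s and contact force between lid_blue and the fingers below 0.05 N) or (linear speed of lid_red above 0.8 m/s and contact force between lid_red and the fingers below 0.05 N) or (linear speed of lid_white above 0.8 m/s and contact force between lid_white and the fingers below 0.05 N)).
It fails at once if a jar is tipped by more than 0.5 rad (angle between any of jar_yellow, jar_blue, jar_red, jar_white's own z axis and vertical above 0.5 rad).
It fails at once if the cup is pushed more than 3 cm (distance of yoghurt_cup from where it was at the start of the episode above 0.03 m).
It fails at once if the glass jug is pushed more than 3 cm (distance of glass_jug from where it was at the start of the episode above 0.03 m).
It also fails if it takes over 102 s, if anything falls off the work surface, if the arm or the gripper's body presses on something with over 40 N, if the wrist force passes 120 N, or if a joint passes its speed limit or range.

## Working session

There is one attempt and no reset: what is moved stays moved. The work goes in short steps, each a Python script; the robot and the scene stay as the last script left them, time stands still between calls to the robot, and variables do not carry over. Pictures are saved under pics/ and viewed, at most 14 in all, crops included, and the job is handed in when it is done.

```bash
ls; mkdir -p pics
python3 - <<'E'
from plant import ctrl,sensors,optics
import cv2,numpy as np
for n in ("scene","top"):
    p,d=optics.grab_frame(n); cv2.imwrite(f"pics/{n}0.png",p[...,::-1]); np.savez(f"{n}0.npz",p=p,d=d)
    print(n,optics.camera_params(n))
print(optics.camera_params("wrist"),ctrl.tcp_to_tips); print(sensors.read_state())
E
```

```text
pics
scene {'mtx': array([[438.30134715,   0.        , 325.44569749],
       [  0.        , 438.30134715, 240.74159272],
       [  0.        ,   0.        ,   1.        ]]), 'R': array([[ 0.40116044, -0.91595936,  0.00942081],
       [-0.69178968, -0.30969061, -0.652318  ],
       [ 0.60041431,  0.25516696, -0.75788685]]), 't': array([-237.02856207,  399.78511491,  812.03699717])}
top {'mtx': array([[446.32653863,   0.        , 325.27973573],
       [  0.        , 446.32653863, 241.63701554],
       [  0.        ,   0.        ,   1.        ]]), 'R': array([[ 0.0087277 , -0.99965365, -0.02482762],
       [-0.9961834 , -0.00653566, -0.08703973],
       [ 0.08684732,  0.02549252, -0.99589541]]), 't': array([  -1.3399521 ,  506.53043286, 1226.9991361 ])}
{'mtx': array([[371.64829954,   0.        , 315.39289795],
       [  0.        , 371.64829954, 242.65129347],
       [  0.        ,   0.        ,   1.        ]]), 'T_tool_cam': array([[ 1.11834242e-03, -9.46675439e-01, -3.22186845e-01,
         8.20565892e+01],
       [ 9.99999221e-01,  1.23732844e-03, -1.64522228e-04,
        -6.0530034
[... 274 characters left out ...]
,
        1.39352626e+00, -1.50475850e-01]), 'qvel': array([-0.00010398, -0.00197119, -0.00291662,  0.00014856, -0.00292052,
       -0.00294269]), 'tau': array([-1.32995057e-03, -3.84092689e+01, -2.92548931e+01, -4.12502868e-04,
        4.90025923e-03,  9.90914828e-06]), 'eef_pos': array([183.74216864, 544.15922032, 255.19494425]), 'eef_rot': array([[-9.47390132e-01,  3.20079618e-01, -9.87876232e-04],
       [ 3.20080985e-01,  9.47388219e-01, -1.93023320e-03],
       [ 3.18073997e-04, -2.14488429e-03, -9.99997649e-01]]), 'force': array([ 0.42058544, -0.00857014,  0.23596802]), 'wrist_torque': array([-0.03541968, -0.03043095, -0.01297961]), 'grasp_force': 0.0, 'grip_width': 85.59168456943353}
```

View pics/scene0.png

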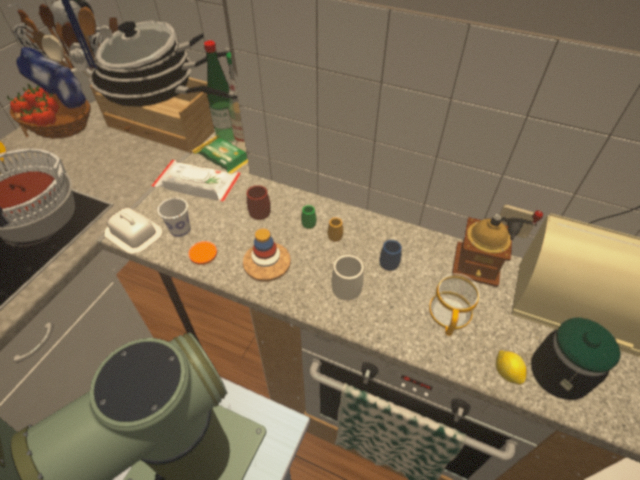

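View pics/top0.png

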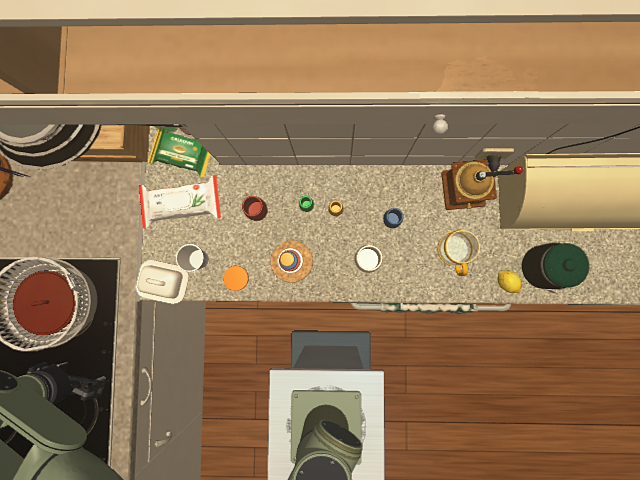

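The scene shows the stack on the mat at (265,250), with jars red (258,202), green decoy (309,216), yellow (335,229), blue (391,255) and white (348,277). In the top view, the stack is at (290,260) and the orange lid (235,278) is a decoy. The jars there are red (255,208), yellow (336,208), blue (394,218) and white (369,258).

```bash
cat > h.py <<'E'
from plant import ctrl,sensors,optics
import cv2,numpy as np
DOWN=np.array([[-1,0,0],[0,1,0],[0,0,-1.]])
def rays(name,uv,state=None):
    """camera centre and unit rays (world) for pixels uv (N,2)"""
    c=optics.camera_params(name); M=c["mtx"]; uv=np.atleast_2d(uv).astype(float)
    x=(uv-[M[0,2],M[1,2]])/[M[0,0],M[1,1]]
    if name=="wrist":
        th=np.linalg.norm(x,axis=1,keepdims=True)+1e-12
        d=np.hstack([x/th*np.sin(th),np.cos(th)])
        T=c["T_tool_cam"]; R=state["eef_rot"]
        return state["eef_pos"]+R@T[:3,3], d@(R@T[:3,:3]).T
    d=np.hstack([x,np.ones((len(x),1))]); R=c["R"]
    return -R.T@c["t"], d@R/np.linalg.norm(d,axis=1,keepdims=True)
def onplane(C,D,z): return (C+D*((z-C[2])/D[:,2])[:,None])
def proj(X,state):
    """world point -> wrist pixel"""
    c=optics.camera_params("wrist"); M=c["mtx"]; T=c["T_tool_cam"]; R=state["eef_rot"]
    p=T[:3,:3].T@(R.T@(np.asarray(X,float)-state["eef_pos"])-T[:3,3])
    r=np.hypot(p[0],p[1]); th=np.arctan2(r,p[2])
    return np.array([M[0,2]+M[0,0]*th*p[0]/r, M[1,2]+M[1,1]*th*p[1]/r])
def circ(P):
    A=np.c_[2*P[:,:2],np.ones(len(P))]; s=np.linalg.lstsq(A,(P[:,:2]**2).sum(1),rcond=None)[0]
    return s[:2],np.sqrt(s[2]+s[:2]@s[:2])
def look(tag):
    s=sensors.read_state(); p,d=optics.grab_frame("wrist")
    cv2.imwrite(f"pics/{tag}.png",p[...,::-1]); np.savez(f"{tag}.npz",p=p,d=d,pos=s["eef_pos"],rot=s["eef_rot"])
    return p,s
E
python3 - <<'E'
from h import *
f=np.load("top0.npz")
C,_=rays("top",[[0,0]]); c=optics.camera_params("top")
for n,(u,v) in dict(stack=(290,260),yellow=(336,208),blue=(394,218),red=(255,208),white=(369,258),green=(306,204),matedge=(305,272)).items():
    w=f["d"][v-12:v+13,u-12:u+13]; zz=[]
    vv,uu=np.mgrid[v-12:v+13,u-12:u+13]
    C,D=rays("top",np.c_[uu.ravel(),vv.ravel()]); P=C+D*(w.ravel()/(D@c["R"][2]))[:,None]
    hi=P[P[:,2]>np.percentile(P[:,2],85)]
    print(n,hi.mean(0).round(),np.percentile(P[:,2],[5,50,95,99]).round())
from plant import ctrl
for p in [(480,150,300),(650,-130,300),(650,250,150),(500,-60,150)]:
    print(p,ctrl.solve_ik(np.array(p,float),DOWN))
E
```

```text
stack [453.  98. 123.] [ 11.  61. 111. 114.]
yellow [596. -26.  70.] [-5.  1. 61. 66.]
blue [ 567. -179.  109.] [-4.  4. 73. 76.]
red [590. 187. 132.] [-3. 23. 82. 85.]
white [ 455. -113.  130.] [-1.  8. 93. 96.]
green [604.  53.  95.] [-4.  1. 61. 66.]
matedge [439.  75. 101.] [-4. 11. 80. 98.]
(480, 150, 300) [ 1.30625519e-01  1.90456248e-02  1.65813515e+00 -4.44089210e-16
  1.46441188e+00 -1.44017081e+00]
(650, -130, 300) [-3.27804966e-01  3.65062707e-01  1.25121251e+00 -4.44089210e-16
  1.52531743e+00 -1.89860129e+00]
(650, 250, 150) [ 2.43079597e-01  5.49323903e-01  1.30424171e+00 -4.44089210e-16
  1.28802704e+00 -1.32771673e+00]
(500, -60, 150) [-2.91447995e-01  1.73417189e-01  1.81794556e+00 -4.44089210e-16
  1.15022990e+00 -1.86224432e+00]
```

Run:
```python
from h import *
ctrl.move_ptp(np.array([453,98,250.]),DOWN); look("s1")
ctrl.move_l(np.array([425,75,250.]),vel=200); look("s2")
print(sensors.read_state()["t"])
ctrl.move_ptp(np.array([455,-113,230.]),DOWN); look("jw1")
ctrl.move_l(np.array([510,-140,230.]),vel=250); look("jb0")
ctrl.move_l(np.array([567,-160,230.]),vel=250); look("jb1")
ctrl.move_l(np.array([590,-26,230.]),vel=300); look("jy1")
ctrl.move_l(np.array([590,70,230.]),vel=300); look("jr0")
ctrl.move_l(np.array([590,170,230.]),vel=300); look("jr1")
print(sensors.read_state()["t"])
t=np.vstack([np.hstack([cv2.resize(cv2.imread(f"pics/{n}.png"),(400,300)) for n in r]) for r in (("s1","jw1"),("jb0","jy1"))])
cv2.imwrite("pics/m1.png",t)
```

```text
2.425
5.85
```

View pics/m1.png

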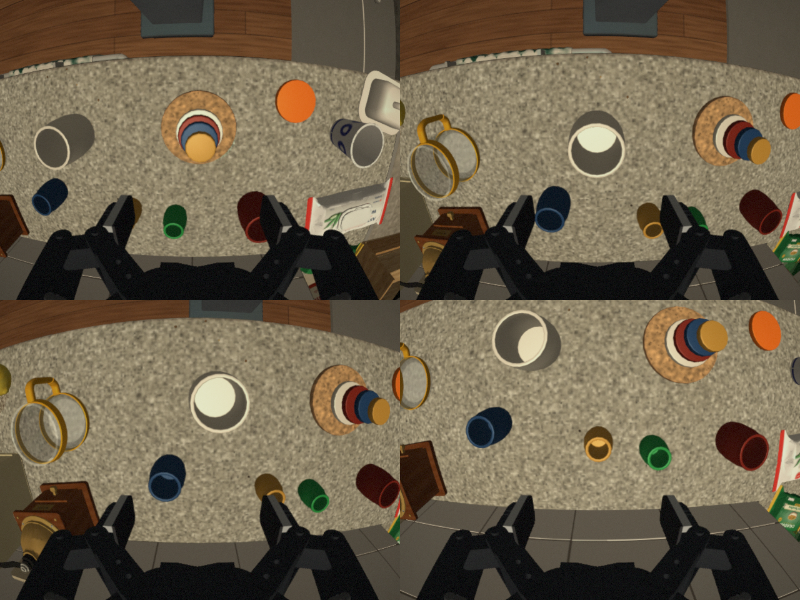

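View pics/s1.png

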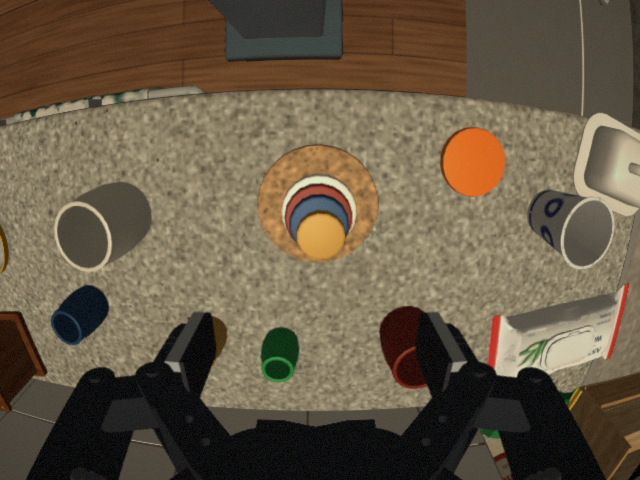

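s1 shows the yellow lid top at (320,236), with the blue, red and white rims below it and the mat around (318,203). The montage shows each jar's rim as a bright ring: white at (597,148), blue at (166,478) and yellow at (598,445). I'll measure each rim circle from the colour ring and check its height with depth and two-view triangulation.

```bash
cat >> h.py <<'E'
def load(tag):
    f=np.load(f"{tag}.npz"); return f["p"],f["d"],dict(eef_pos=f["pos"],eef_rot=f["rot"])
def cloud(d,s):
    vv,uu=np.mgrid[:480,:640]; C,D=rays("wrist",np.c_[uu.ravel(),vv.ravel()],s)
    ax=s["eef_rot"]@optics.camera_params("wrist")["T_tool_cam"][:3,2]
    return (C+D*(d.ravel()/(D@ax))[:,None]).reshape(480,640,3)
E
python3 - <<'E'
from h import *
J=dict(white=((455,-113),92,34),blue=((567,-179),72,23),yellow=((596,-26),62,17.5),red=((590,187),82,28.5),lidy=((453,98),110,18.5))
V=dict(white=("jw1","jb0"),blue=("jb0","jb1","jy1"),yellow=("jy1","jr0"),red=("jr1","jr0"),lidy=("s1","s2"))
for n,(xy,h,r) in J.items():
    for t in V[n]:
        p,d,s=load(t); P=cloud(d,s)
        m=(np.hypot(P[...,0]-xy[0],P[...,1]-xy[1])<r+14)&(d>0)&(P[...,2]>30)
        z=P[m][:,2]; top=np.percentile(z,90); k=m&(abs(P[...,2]-top)<6)
        c,R=circ(P[k]); print(n,t,m.sum(),"z90",top.round(1),"n",k.sum(),"c",c.round(1),"R",R.round(1),np.median(P[k][:,2]).round(1), "px",proj((*xy,h),s).round())
ims=[]
for t,n in (("jw1","white"),("jb0","blue"),("jy1","yellow"),("jr0","red"),("jb1","blue"),("jr1","red")):
    p,d,s=load(t); u,v=proj((*J[n][0],J[n][1]),s).astype(int)
    ims.append(cv2.resize(p[max(v-40,0):v+40,max(u-40,0):u+40,::-1],(260,260),interpolation=cv2.INTER_NEAREST))
cv2.imwrite("pics/m2.png",np.vstack([np.hstack(ims[:3]),np.hstack(ims[3:])]))
E
```

```text
white jw1 30575 z90 298.1 n 7282 c [ 436.6 -113.1] R 19.9 297.0 px [315. 237.]
white jb0 10905 z90 299.7 n 2627 c [ 501.7 -121. ] R 10.6 298.9 px [354. 160.]
blue jb0 2714 z90 71.1 n 959 c [ 572.  -183.2] R 20.5 70.6 px [267. 294.]
blue jb1 21027 z90 297.4 n 5054 c [ 564.4 -172.8] R 18.7 296.0 px [291. 230.]
blue jy1 2792 z90 71.0 n 947 c [ 572.8 -182.4] R 20.6 70.4 px [130. 204.]
yellow jy1 11647 z90 300.2 n 3152 c [564.4 -26.1] R 16.0 298.6 px [316. 234.]
yellow jr0 3010 z90 289.0 n 243 c [579.2  -1.6] R 1.3 288.3 px [201. 233.]
red jr1 26074 z90 299.0 n 6169 c [605.  185.5] R 38.2 297.8 px [340. 233.]
red jr0 3893 z90 80.9 n 1241 c [597.4 200. ] R 25.9 80.4 px [465. 234.]
lidy s1 18961 z90 320.3 n 5460 c [439.3  97.9] R 19.2 318.8 px [316. 236.]
lidy s2 5478 z90 258.1 n 221 c [431.5 117.5] R 2.8 258.4 px [347. 272.]
```

View pics/m2.png

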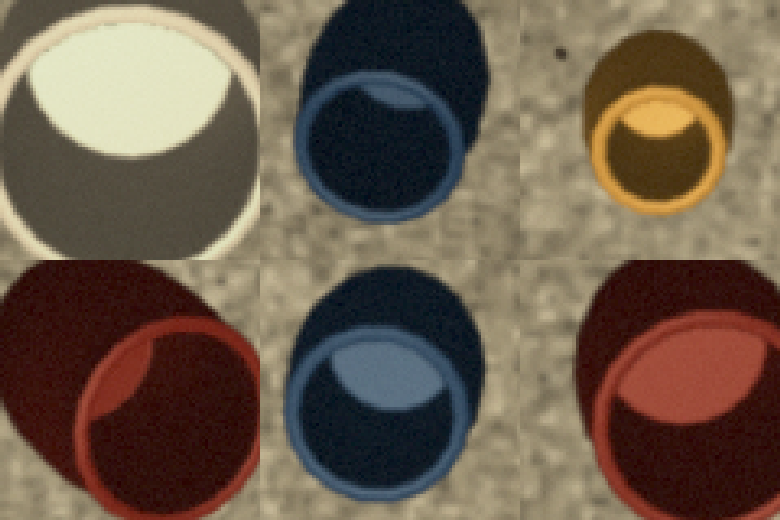

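```bash
cat >> h.py <<'E'
THR=dict(white=150,blue=70,yellow=130,red=85)
def ring(t,n,xy,h,r):
    """rim / disc top: coarse by depth, then outer colour edge cast on plane z=h. returns (depth fit),(colour fit),camera"""
    p,d,s=load(t); P=cloud(d,s)
    m=(np.hypot(P[...,0]-xy[0],P[...,1]-xy[1])<r+16)&(d>0)&(abs(P[...,2]-h)<7)
    c,R=circ(P[m]); z=np.median(P[m][:,2]); 
    v=cv2.GaussianBlur(p,(3,3),0).max(2)
    C,D=rays("wrist",np.argwhere(np.ones((480,640)))[:,::-1],s); Q=onplane(C,D,h).reshape(480,640,3)
    k=(v>THR[n])&(np.hypot(Q[...,0]-c[0],Q[...,1]-c[1])<r+5)
    if n!="white":
        S=cv2.cvtColor(p,cv2.COLOR_RGB2HSV)[...,1]; k&=S>110
    k=cv2.morphologyEx(k.astype(np.uint8),cv2.MORPH_OPEN,np.ones((2,2)))
    cs,_=cv2.findContours(k,cv2.RETR_EXTERNAL,cv2.CHAIN_APPROX_NONE); cc=cv2.convexHull(max(cs,key=lambda a:np.ptp(a[:,0,0])*np.ptp(a[:,0,1])))[:,0]
    X=onplane(*rays("wrist",cc,s),h); c2,R2=circ(X)
    g=abs(np.hypot(*(X[:,:2]-c2).T)-R2)<1.5; c2,R2=circ(X[g])
    return c,R,z,c2,R2,g.mean(),C
def tri(c1,C1,c2,C2,h):
    A=[];b=[]
    for c,C in ((c1,C1),(c2,C2)):
        u=np.array([*c,h])-C; u/=np.linalg.norm(u); M=np.eye(3)-np.outer(u,u); A.append(M); b.append(M@C)
    return np.linalg.lstsq(np.vstack(A),np.hstack(b),rcond=None)[0]
E
python3 - <<'E'
from h import *
J=dict(white=((460,-113),92,34),blue=((572,-183),72,23),yellow=((596,-26),62,17.5),red=((597,195),82,28.5),lidy=((453,98),110,18.5))
V=dict(white=("jw1","jb0"),blue=("jb0","jy1","jb1"),yellow=("jy1","jr0"),red=("jr1","jr0"),lidy=("s1","s2"))
for n,(xy,h,r) in J.items():
    L=[]
    for t in V[n]:
        o=ring(t,n if n!="lidy" else "yellow",xy,h,r); L.append(o)
        print(n,t,"depth",o[0].round(1),o[1].round(1),o[2].round(1),"col",o[3].round(1),o[4].round(1),round(o[5],2))
    print("   tri",tri(L[0][3],L[0][6],L[1][3],L[1][6],h).round(1))
E
```

```text
white jw1 depth [ 458.7 -114. ] 31.4 90.7 col [ 463.  -112.5] 36.3 0.73
white jb0 depth [ 459.3 -114.3] 31.3 90.8 col [ 462.7 -111.8] 36.4 0.77
   tri [ 462.3 -112.3   94.4]
blue jb0 depth [ 572.  -183.2] 20.5 70.6 col [ 573.5 -176.9] 16.4 1.0
blue jy1 depth [ 572.8 -182.4] 20.6 70.4 col [ 579.1 -181. ] 16.9 1.0
blue jb1 depth [ 572.3 -183.3] 20.5 70.7 col [ 571.  -161.9] 1.9 1.0
   tri [ 576.2 -178.4   72.8]
yellow jy1 depth [600.1 -24.5] 15.2 60.7 col [601.5 -24. ] 17.1 1.0
yellow jr0 depth [600.3 -23.6] 15.3 60.7 col [601.6 -23.4] 17.1 1.0
   tri [602.1 -23.9  60.4]
red jr1 depth [597.4 200.9] 26.0 80.6 col [598.5 201.4] 27.9 1.0
red jr0 depth [597.5 200.1] 26.0 80.4 col [598.6 201. ] 28.0 1.0
   tri [599.  201.6  80.7]
lidy s1 depth [452.9 101.4] 12.9 109.0 col [457.8 102.1] 21.1 0.67
lidy s2 depth [452.7 101. ] 13.0 109.0 col [0. 0.] 0.0 0.0
   tri [366.1  88.6 385.3]
```

Run:
```python
from h import *
for t,n,xyz in (("jw1","white rim",(463-30,-112,92)),("jb0","blue rim",(573-21,-183,72)),("s1","lidy",(453,101,110)),("s1","bluelid",(453-23,101,86)),("s1","redlid",(453-27,101,62)),("s1","white lid",(453-32,101,38)),("s1","cork",(400,101,14))):
    p,d,s=load(t); u,v=proj(xyz,s).round().astype(int)
    print(n,u,v); print([tuple(int(a) for a in p[v+k,u]) for k in range(-4,5)])
```

```text
white rim 317 207
[(226, 226, 191), (228, 231, 198), (227, 230, 196), (227, 230, 197), (227, 229, 196), (229, 230, 198), (227, 230, 197), (227, 230, 197), (228, 230, 197)]
blue rim 262 278
[(22, 31, 37), (34, 47, 59), (62, 80, 95), (71, 92, 108), (56, 77, 97), (54, 74, 93), (62, 83, 101), (71, 91, 109), (70, 90, 109)]
lidy 320 236
[(220, 168, 82), (219, 164, 80), (219, 165, 80), (219, 165, 81), (218, 164, 80), (220, 166, 84), (218, 162, 79), (218, 163, 78), (216, 161, 75)]
bluelid 320 198
[(76, 42, 41), (29, 28, 33), (26, 41, 55), (47, 65, 81), (64, 87, 104), (80, 100, 116), (82, 103, 118), (84, 104, 119), (83, 102, 119)]
redlid 319 188
[(67, 50, 41), (88, 35, 26), (124, 50, 38), (151, 74, 57), (164, 84, 65), (162, 82, 61), (163, 83, 63), (163, 80, 62), (162, 82, 63)]
white lid 319 177
[(137, 105, 68), (112, 93, 69), (128, 119, 98), (186, 178, 148), (218, 217, 180), (225, 229, 196), (227, 231, 197), (225, 229, 195), (226, 229, 197)]
cork 319 152
[(182, 135, 82), (189, 140, 86), (182, 135, 79), (189, 140, 86), (189, 143, 89), (189, 142, 87), (190, 141, 87), (188, 138, 85), (187, 139, 86)]
```

```bash
sed -i 's/^THR=.*/THR=dict(white=185,blue=68,yellow=130,red=85,lid_yellow=203,lid_blue=68,lid_red=110,lid_white=195)/; s/    if n!="white":/    if "white" not in n:/; s/k&=S>110/k\&=(p[...,2]>p[...,0]+18) if "blue" in n else S>110/' h.py
python3 - <<'E'
from h import *
J=dict(white=((460,-113),92,34),blue=((572,-183),72,23),yellow=((596,-26),62,17.5),red=((597,195),82,28.5),lid_yellow=((453,101),110,18.5))
V=dict(white=("jw1","jb0"),blue=("jb0","jy1","jb1"),yellow=("jy1","jr0"),red=("jr1","jr0"),lid_yellow=("s1","s2"))
for n,(xy,h,r) in J.items():
    L=[]
    for t in V[n]:
        o=ring(t,n,xy,h,r); L.append(o)
        print(n,t,"depth",o[0].round(1),o[1].round(1),o[2].round(1),"col",o[3].round(1),o[4].round(1),round(o[5],2))
    print("   tri",tri(L[0][3],L[0][6],L[1][3],L[1][6],h).round(1))
# visible near arcs of lower lids in s1: robot-side edge midpoint & left/right
E
```

```text
white jw1 depth [ 458.7 -114. ] 31.4 90.7 col [ 460.1 -113.2] 32.9 1.0
white jb0 depth [ 459.3 -114.3] 31.3 90.8 col [ 460.1 -113.4] 33.0 1.0
   tri [ 460.2 -113.3   91.6]
blue jb0 depth [ 572.  -183.2] 20.5 70.6 col [ 572.8 -182.3] 21.9 1.0
blue jy1 depth [ 572.8 -182.4] 20.6 70.4 col [ 573.9 -181.9] 22.0 1.0
blue jb1 depth [ 572.3 -183.3] 20.5 70.7 col [ 573.  -182.6] 22.1 1.0
   tri [ 574.1 -182.8   70. ]
yellow jy1 depth [600.1 -24.5] 15.2 60.7 col [601.5 -24. ] 17.1 1.0
yellow jr0 depth [600.3 -23.6] 15.3 60.7 col [601.6 -23.4] 17.1 1.0
   tri [602.1 -23.9  60.4]
red jr1 depth [597.4 200.9] 26.0 80.6 col [598.5 201.4] 27.9 1.0
red jr0 depth [597.5 200.1] 26.0 80.4 col [598.6 201. ] 28.0 1.0
   tri [599.  201.6  80.7]
lid_yellow s1 depth [452.9 101.4] 12.9 109.0 col [453.2 101.1] 15.3 1.0
lid_yellow s2 depth [452.7 101. ] 13.0 109.0 col [453.1 101.1] 15.3 0.91
   tri [453.4 101.1 109.4]
```

Run:
```python
from h import *
print(ctrl.tcp_to_tips)
def tips(t):
    p,d,s=load(t); P=cloud(d,s).reshape(-1,3); L=(P-s["eef_pos"])@s["eef_rot"]; ok=(d.ravel()>0)&(np.abs(L[:,0])<14)&(np.abs(L[:,1])<65)&(L[:,2]<45)
    for sg in (-1,1):
        k=ok&(sg*L[:,1]>0); 
        print(t,sg,k.sum(),"z pct",np.percentile(L[k][:,2],[50,90,98,99.8]).round(1),"x",np.percentile(L[k][:,0],[1,99]).round(1),"inner y",np.percentile(sg*L[k][:,1],[.5,5,50]).round(1))
tips("jr1")
ctrl.move_ptp(np.array([453,101,200.]),DOWN)
for w in (75,46):
    ctrl.gripper_to(w); look(f"g{w}"); print(w,sensors.read_state()["grip_width"],ctrl.tcp_to_tips); tips(f"g{w}")
print(sensors.read_state()["t"])
```

```text
25.0
jr1 -1 15331 z pct [-49.6 -10.3   5.3  11.6] x [-11.4  12.9] inner y [ 0.4  3.4 47.4]
jr1 1 15746 z pct [-49.  -10.8   5.3  11.3] x [-11.2  12.9] inner y [ 0.3  3.4 47.7]
75 75.2762925531621 25.0
g75 -1 16829 z pct [-48.7  -9.9   8.1  15.1] x [-11.3  12.8] inner y [ 0.4  3.7 49. ]
g75 1 17131 z pct [-48.3 -10.    8.   15.2] x [-11.1  13. ] inner y [ 0.3  3.7 49.3]
46 46.22161471877456 25.0
g46 -1 19352 z pct [-48.8 -12.3  12.2  20.8] x [-11.4  12.9] inner y [ 0.4  4.3 46.3]
g46 1 19158 z pct [-48.6 -11.8  12.2  21. ] x [-11.2  13.1] inner y [ 0.4  4.1 45.1]
7.2833
```

View pics/g46.png

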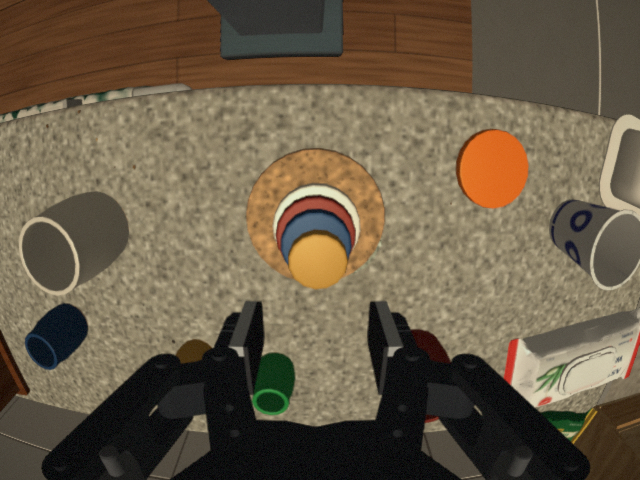

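```bash
cat >> h.py <<'E'
LID=dict(yellow=(37,110),blue=(48,86),red=(59,62),white=(70,38))
JAR=dict(yellow=(601.5,-23.8,62),blue=(573.2,-182.6,72),red=(598.6,201.2,82),white=(460.1,-113.3,92))
tip=lambda w: np.interp(w,[0,46,75,85],[25,21,15.3,12])
def V3(*a): return np.array(a,float)
def measure_lid(n,xy,tag):
    _,s=look(tag); w,h=LID[n]; o=ring(tag,"lid_"+n,xy,h,w/2)
    print("lid",n,"depth",o[0].round(1),o[2].round(1),"col",o[3].round(1),o[4].round(1),round(o[5],2)); return o[3]
def pick(n,xy,below=4.5):
    w,h=LID[n]; z=h-12-below+tip(w)       # TCP height with tips 'below' under the disc
    ctrl.move_l(V3(*xy,z+40),vel=200)
    print("down hit",ctrl.move_l(V3(*xy,z),vel=60,threshold=8))
    ctrl.gripper_to(w-4,force=20); s=sensors.read_state()
    print("grip",s["grip_width"].round(1),s["grasp_force"].round(1),s["eef_pos"].round(1),z)
    ctrl.move_l(V3(*xy,z+15),vel=60); ctrl.move_l(V3(*xy,230),vel=200)
    print("held",sensors.read_state()["grip_width"].round(1)); return z
def place(n,z,off=(0,0)):
    w,h=LID[n]; x,y,r=JAR[n]; x-=off[0]; y-=off[1]; zt=r+(z-(h-12))
    ctrl.move_ptp(V3(x,y,230),DOWN); ctrl.move_l(V3(x,y,zt+18),vel=150)
    hit=ctrl.move_l(V3(x,y,zt-1.5),vel=25,threshold=6); s=sensors.read_state()
    print("place hit",hit,"above seat",(s["eef_pos"][2]-zt).round(2),"force",s["force"].round(1),s["t"]); return zt
def release(n):
    w,_=LID[n]; ctrl.gripper_to(min(w+9,85)); p=sensors.read_state()["eef_pos"]
    ctrl.hold(.2); ctrl.move_l(V3(p[0],p[1],p[2]+25),vel=50); ctrl.move_l(V3(p[0],p[1],230),vel=200)
E
python3 - <<'E'
from h import *
c=measure_lid("yellow",(453,101),"a1")
z=pick("yellow",c); print(z)
look("a2"); print(sensors.read_state()["t"])
E
```

```text
lid yellow depth [452.6 101.3] 109.0 col [452.3 101.1] 15.0 0.77
down hit FalseTraceback (most recent call last):
  File "<stdin>", line 3, in <module>
  File "h.py", line 68, in pick
    print("grip",s["grip_width"].round(1),s["grasp_force"].round(1),s["eef_pos"].round(1),z)
                 ^^^^^^^^^^^^^^^^^^^^^
AttributeError: 'float' object has no attribute 'round'
```

```bash
sed -i 's/s\["grip_width"\].round(1),s\["grasp_force"\].round(1)/s["grip_width"],s["grasp_force"]/; s/\["grip_width"\].round(1)/["grip_width"]/' h.py
python3 - <<'E'
from h import *
s=sensors.read_state(); print(s["grip_width"],s["grasp_force"],s["eef_pos"])
p=s["eef_pos"]; ctrl.move_l(V3(p[0],p[1],p[2]+15),vel=60); ctrl.move_l(V3(p[0],p[1],230),vel=200)
look("a2"); print(sensors.read_state()["t"])
E
```

```text
35.85037325681831 20.03411396406591 [452.82097688 101.16846588 115.77899181]
9.875
```

View pics/a2.png

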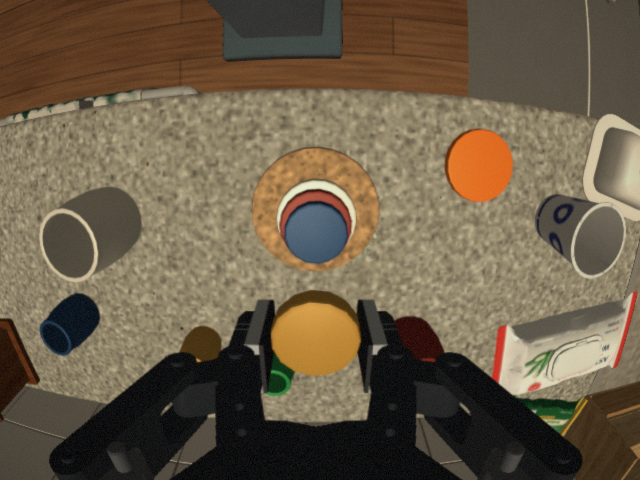

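The yellow lid is held level between the pads with its disc at (316,333). The blue lid is left on top of the stack at (317,233). Next I'll measure the lid's offset in the hand and place it.

```bash
cat >> h.py <<'E'
def inhand(n,z,tag):
    """offset (world xy) of the held disc's centre from the TCP, as the wrist camera sees it"""
    p,d,s=load(tag); w,h=LID[n]; zt=s["eef_pos"][2]+(h-z); e=s["eef_pos"][:2]
    C,D=rays("wrist",np.argwhere(np.ones((480,640)))[:,::-1],s); Q=onplane(C,D,zt).reshape(480,640,3)
    k=(np.hypot(Q[...,0]-e[0],Q[...,1]-e[1])<w/2+6)&(p.max(2)>THR["lid_"+n]*.9)
    if n=="blue": k&=p[...,2]>p[...,0]+18
    elif n!="white": k&=cv2.cvtColor(p,cv2.COLOR_RGB2HSV)[...,1]>110
    k=cv2.morphologyEx(k.astype(np.uint8),cv2.MORPH_OPEN,np.ones((3,3)))
    cs,_=cv2.findContours(k,cv2.RETR_EXTERNAL,cv2.CHAIN_APPROX_NONE); cc=cv2.convexHull(max(cs,key=cv2.contourArea))[:,0]
    X=onplane(*rays("wrist",cc,s),zt); c,R=circ(X); g=abs(np.hypot(*(X[:,:2]-c).T)-R)<1.5; c,R=circ(X[g])
    zd=np.median(cloud(d,s)[...,2][(k>0)&(d>0)])
    print("in hand off",(c-e).round(1),"R",R.round(1),g.mean().round(2),"depth z",zd.round(1),"exp",zt.round(1)); return c-e
E
python3 - <<'E'
from h import *
z=115.8
off=inhand("yellow",z,"a2")
if np.hypot(*off)<5: place("yellow",z,off)
E
```

```text
in hand off [-0.8 -1.1] R 16.3 1.0 depth z 222.3 exp 223.2
place hit True above seat 0.11 force [-1.2 -0.7  3.8] 12.4083
```

Run:
```python
from h import *
release("yellow")
ctrl.move_ptp(V3(453,101,200),DOWN); ctrl.gripper_to(57)
c=measure_lid("blue",(453,101),"b1"); look_t=sensors.read_state()["t"]
z=pick("blue",c+[0,1]); look("b2"); off=inhand("blue",z,"b2")
print(z,sensors.read_state()["t"])
```

```text
lid blue depth [450.9 100.4] 85.0 col [452. 101.] 22.7 1.0
down hit False
grip 47.16858509638104 20.765165495686233 [452.6 102.   90.7] 90.10689655172413
held 47.09364158657103
in hand off [-2. -1.] R 22.7 1.0 depth z 223.1 exp 224.6
90.10689655172413 18.2
```

View pics/b2.png

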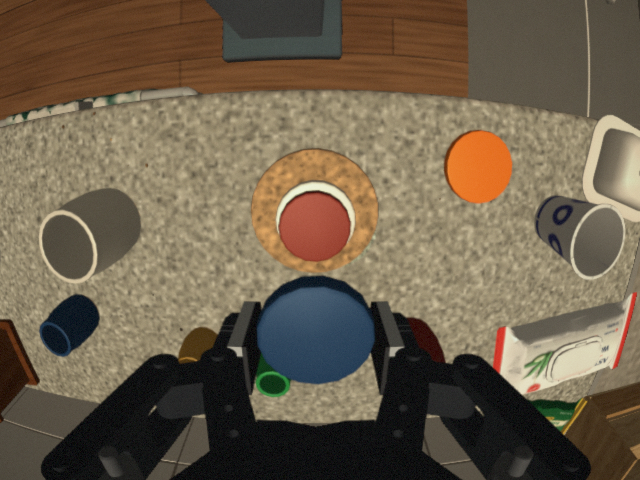

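b2 shows the blue lid held level at (316,329) and the red lid on top of the stack at (315,227).

Run:
```python
from h import *
place("blue",90.7,(-1.3,-1)); release("blue")
ctrl.move_ptp(V3(453,101,200),DOWN); ctrl.gripper_to(69)
c=measure_lid("red",(453,101),"r1")
z=pick("red",c+[0,1]); look("r2"); off=inhand("red",z,"r2")
print(z,sensors.read_state()["t"])
```

```text
place hit True above seat 5.19 force [-0.3 -0.4  4.9] 20.925
lid red depth [451.7 100.1] 61.1 col [452.5 100.8] 34.5 0.62
down hit False
grip 57.4583217289354 21.690638405580103 [453.1 101.8  64.5] 63.9448275862069
held 57.849918403319236
in hand off [-1.3 -0.9] R 28.1 0.97 depth z 225.2 exp 226.6
63.9448275862069 27.3
```

The blue lid stopped 5 mm high and was released there, so I have to check it. First I'll place the red lid, with the release now depending on seat height, and then inspect the blue one.

Run:
```python
from h import *
zt=place("red",64.5,(-1.2,-1))
if sensors.read_state()["eef_pos"][2]-zt<1.5:
    release("red"); ctrl.move_ptp(V3(560,-150,230),DOWN); p,s=look("k1")
    u,v=proj((573,-183,80),s).astype(int)
    cv2.imwrite("pics/k1c.png",cv2.resize(p[v-60:v+60,u-80:u+80,::-1],(640,480),interpolation=cv2.INTER_CUBIC))
    P=cloud(load("k1")[1],s); m=(np.hypot(P[...,0]-573,P[...,1]+183)<35)&(abs(P[...,2]-83)<14)
    X=P[m]; print(X.mean(0),np.linalg.lstsq(np.c_[X[:,:2]-X[:,:2].mean(0),np.ones(len(X))],X[:,2],rcond=None)[0])
```

```text
place hit True above seat 3.77 force [ 0.9 -0.6  1.9] 29.5417
```

```bash
ls pics | grep k1c
cat >> h.py <<'E'
def press(zt,thr=10,dxy=(0,0)):
    p=sensors.read_state()["eef_pos"]; hit=ctrl.move_l(V3(p[0]+dxy[0],p[1]+dxy[1],zt-1.2),vel=15,threshold=thr); s=sensors.read_state()
    print("press",hit,"above",round(s["eef_pos"][2]-zt,2),s["force"].round(1),s["wrist_torque"].round(2)); return s["eef_pos"][2]-zt
E
python3 - <<'E'
from h import *
zt=82+64.5-50; a=press(zt)
look("r3"); print(sensors.read_state()["t"])
E
```

```text
press True above 2.12 [-1.7 -0.1  4.1] [0.06 0.16 0.02]
29.875
```

View pics/r3.png

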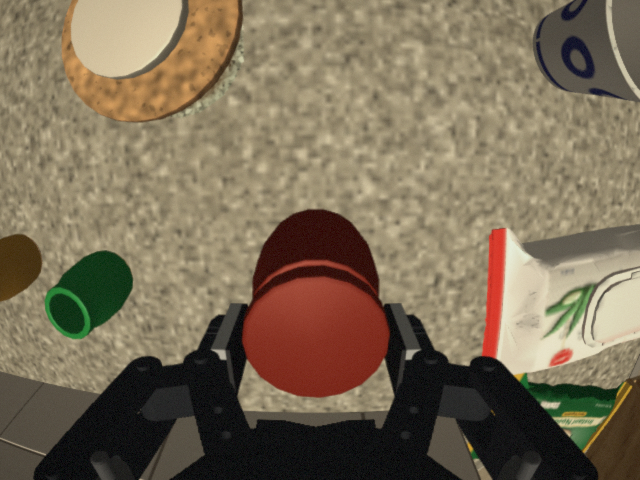

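Run:
```python
from h import *
zt=82+64.5-50
for k in range(3):
    a=press(zt,10,(-.8,0))
    if a<0.6: break
print(sensors.read_state()["t"])
```

```text
press True above 1.72 [-1.3 -0.8  4.2] [-0.08  0.16 -0.02]
press True above 1.62 [-1.2 -0.1  4.7] [-0.04  0.15 -0.07]
press True above 1.48 [-1.4 -0.8  4.9] [-0.05  0.14 -0.04]
30.5167
```

Run:
```python
from h import *
zt=82+64.5-50
p=sensors.read_state()["eef_pos"]; print(p)
ctrl.move_l(p+[0,0,4],vel=30); ctrl.move_l(p+[-1.3,0,4],vel=20); print(sensors.read_state()["force"].round(1))
press(zt,10); s=sensors.read_state(); print(s["eef_pos"],s["t"])
```

```text
[600.05467131 202.15359703  97.97645556]
[ 0.3  0.1 -4. ]
press True above 1.54 [-1.6  0.2  4.6] [-0.01  0.27  0.01]
[598.11133366 202.2104937   98.04069731] 31.4417
```

Run:
```python
from h import *
release("red"); look("k0")
ctrl.move_ptp(V3(560,-150,230),DOWN); look("k1"); print(sensors.read_state()["t"])
ims=[]
for t,xy,h,w in (("k0",JAR["red"],94,59),("k1",JAR["blue"],84,48),("k1",JAR["yellow"],74,37)):
    p,d,s=load(t); P=cloud(d,s); u,v=proj((xy[0],xy[1],h),s).astype(int)
    m=(np.hypot(P[...,0]-xy[0],P[...,1]-xy[1])<w/2+8)&(abs(P[...,2]-h)<8)
    X=P[m]; m2=np.median(X[:,2]); X=X[abs(X[:,2]-m2)<4]; a=np.linalg.lstsq(np.c_[X[:,:2]-X[:,:2].mean(0),np.ones(len(X))],X[:,2],rcond=None)[0]
    print(t,h,X.mean(0).round(1),m2.round(1),"tilt",a[:2].round(3),len(X))
    c=p[max(v-50,0):v+50,max(u-50,0):u+50,::-1]; ims.append(cv2.resize(c,(260,260)))
cv2.imwrite("pics/m3.png",np.hstack(ims))
```

```text
34.7
k0 94 [595.5 201.1  92.9] 92.9 tilt [ 0.007 -0.002] 4893
k1 84 [ 572.9 -182.9   82.9] 82.9 tilt [ 0.012 -0.004] 2831
k1 74 [601.  -25.9  72.7] 72.7 tilt [0.024 0.019] 1222
```

View pics/m3.png

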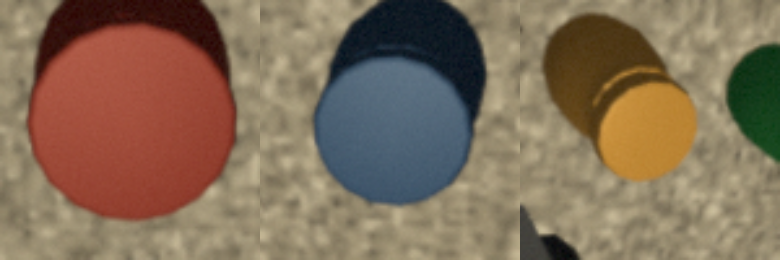

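m3 shows all three lids lying flat. Tops read 92.9, 82.9 and 72.7 mm against 94, 84 and 74, which is the same depth bias of about 1.2 mm as before, so they are seated. The white lid is next.

Run:
```python
from h import *
ctrl.move_ptp(V3(453,101,190),DOWN); ctrl.gripper_to(82)
c=measure_lid("white",(453,101),"w1")
if np.hypot(c[0]-452.5,c[1]-101)<4:
    z=pick("white",c+[0,1]); look("w2"); off=inhand("white",z,"w2"); print(sensors.read_state()["t"])
```

```text
lid white depth [452.7 100.8] 37.1 col [454.3 101.4] 33.2 1.0
down hit False
grip 68.83305485643577 22.73119844030589 [454.8 102.5  38.5] 37.782758620689656
held 68.6897564845174
in hand off [-2.5 -0.9] R 33.2 1.0 depth z 227.1 exp 228.7
39.3917
```

View pics/w2.png

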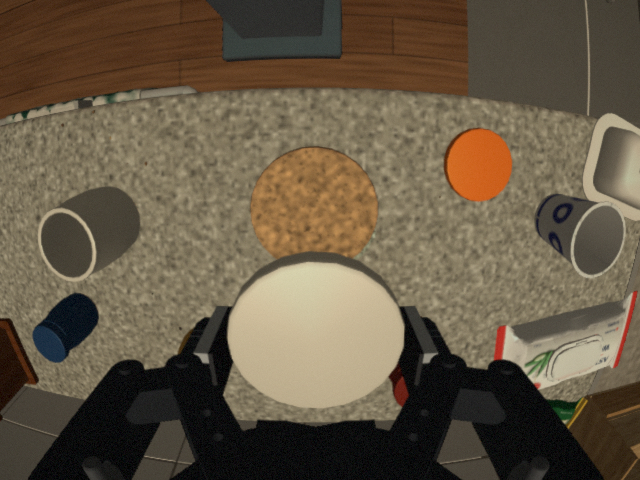

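w2 shows the cream-white lid held level at (315,330) and an empty mat.

Run:
```python
from h import *
zt=place("white",38.5,(-1.2,-1)); 
for _ in range(2):
    if press(zt,10)<1: break
print(sensors.read_state()["t"])
```

```text
place hit True above seat -0.15 force [-1.2 -0.   4.4] 41.8333
press False above -0.19 [-3.1 -0.2 10. ] [0.19 0.55 0.02]
42.0833
```

Run:
```python
from h import *
release("white")
V={}
for n,(x,y,r) in JAR.items(): V[n]=(x,y,r)
for n in ("white","blue","yellow","red"):
    x,y,r=JAR[n]; w=LID[n][0]
    ctrl.move_ptp(V3(x,y,230),DOWN); look("f_"+n); p,d,s=load("f_"+n); P=cloud(d,s); h=r+12
    m=(np.hypot(P[...,0]-x,P[...,1]-y)<w/2+8)&(abs(P[...,2]-h)<8); z=np.median(P[m][:,2]); X=P[m]; X=X[abs(X[:,2]-z)<4]
    a=np.linalg.lstsq(np.c_[X[:,:2]-X[:,:2].mean(0),np.ones(len(X))],X[:,2],rcond=None)[0]
    o=ring("f_"+n,"lid_"+n,(x,y),h,w/2); print(n,z.round(1),h,"tilt",a[:2].round(3),"col-jar0",(o[3]-[x,y]).round(1),o[4].round(1))
ims=[]
for n in V:
    p,d,s=load("f_"+n); u,v=proj((*JAR[n][:2],JAR[n][2]),s).astype(int); ims.append(cv2.resize(p[v-60:v+60,u-60:u+60,::-1],(300,300)))
cv2.imwrite("pics/m4.png",np.vstack([np.hstack(ims[:2]),np.hstack(ims[2:])])); print(sensors.read_state()["t"])
```

```text
white 103.0 104 tilt [0.006 0.   ] col-jar0 [0.9 0.3] 33.4
blue 82.9 84 tilt [ 0.012 -0.001] col-jar0 [0.8 0.1] 22.8
yellow 72.8 74 tilt [ 0.029 -0.003] col-jar0 [ 1.4 -0.3] 16.5
red 92.9 94 tilt [ 0.008 -0.001] col-jar0 [-1.1  0.5] 28.4
46.4833
```

View pics/m4.png

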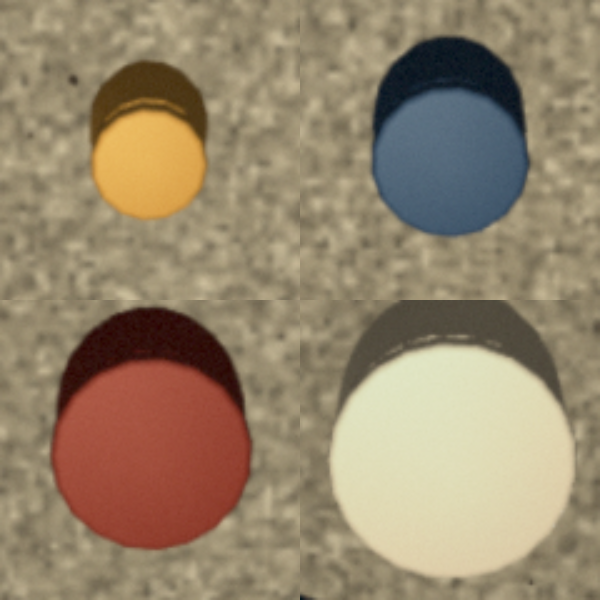

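m4 shows all four lids flat on their own jars, within 1.5 mm of centre and at seated height. The thin rim slivers on the near side of yellow and white match that small offset. I'm handing the job in.

```bash
python3 -c "
from h import *
print(ctrl.finish_job())"
```

```text
the job is handed in; nothing more can be done
None
```

All four lids are on the jars of their own colour, measured flat, at seated height and within about 1.5 mm of centre, and the job is handed in after about 47 s of the 102 s; I didn't re-measure the cup and jug, and no verdict was shown.

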